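Sell the pot behind the bottles

TASK

A customer has bought the low blue pot that stands behind the three tall bottles on the display board: first move all three bottles over to the round cork mat, where they stand together while you take the pot out and set it upright on the white disc in the middle of the black tray. Then put the bottles back, each standing upright and well centred on the coaster of its own colour. Let no bottle and not the pot tip over, and do not disturb the painted plate on its easel.

Things in the scene. Friction and masses are not known exactly. Their poses are not given: they have to be found in the camera images.
- bottle_red: tall round red glazed bottle with cream dots and a cork, loose, about 250 g; straight 48 mm diameter wall from its foot up to 100 mm, then a narrow neck 23 mm wide, 130 mm high with the cork; origin at the centre of its underside, z up its axis. At the start it stands on the coaster of its colour.
- bottle_yellow: tall round yellow glazed bottle with blue dots and a cork, loose, about 250 g; straight 48 mm diameter wall from its foot up to 100 mm, then a narrow neck 23 mm wide, 130 mm high with the cork; origin at the centre of its underside, z up its axis. At the start it stands on the coaster of its colour.
- bottle_green: tall round green glazed bottle with cream dots and a cork, loose, about 250 g; straight 48 mm diameter wall from its foot up to 100 mm, then a narrow neck 23 mm wide, 130 mm high with the cork; origin at the centre of its underside, z up its axis. At the start it stands on the coaster of its colour.
- coaster_red: flat red disc, 60 mm diameter, 4 mm thick, fixed on the display board; origin at the centre of its underside, so a bottle stands 4 mm above it. The three coasters stand in an arc about the pot's first place, each 60 mm from it and 73 mm apart, in an order that differs from start to start.
- coaster_yellow: flat yellow disc, 60 mm diameter, 4 mm thick, fixed on the display board; origin at the centre of its underside, so a bottle stands 4 mm above it. The three coasters stand in an arc about the pot's first place, each 60 mm from it and 73 mm apart, in an order that differs from start to start.
- coaster_green: flat green disc, 60 mm diameter, 4 mm thick, fixed on the display board; origin at the centre of its underside, so a bottle stands 4 mm above it. The three coasters stand in an arc about the pot's first place, each 60 mm from it and 73 mm apart, in an order that differs from start to start.
- pot: low round blue garlic pot, cream dots, blue lid fixed to it, loose, about 200 g; 54 mm diameter from 6 to 30 mm above its foot, lid top at 38 mm, 44 mm high with its cream knob; origin at the centre of its underside, z up. Starts on the wooden display board (210 x 200 x 12 mm, fixed), 9 mm from each bottle: too close for the gripper's body to come down while they stand there
- mat: round cork mat, 200 mm diameter, 4 mm thick, fixed on the counter, empty at the start; origin at the centre of its underside, z up. It is the side area: three bottles fit on it in a triangle.
- tray: square black tray, 170 x 170 mm, rim 14 mm high and 5 mm thick, fixed on the counter, with a white disc of 68 mm diameter at its centre whose top is 6 mm above the tray's origin; origin at the centre of its underside, z up, x and y along its sides
- show_plate: bystander: small painted plate (yellow rim, 100 mm diameter) on a wooden easel 70 mm wide, 110 mm high in all, loose, on the counter beyond the work; origin under the easel
Not all that is in view belongs to the job. Of the things like the bottle_red, leave any that is pink or purple; of the rest the smaller one is meant.

How it is judged:
By the outcome, as a careful person would: the job done as asked, in the order asked, and still so for the second after the job is handed in, with the robot touching nothing.
It also fails if it takes over 136 s, if anything falls off the work surface, if the arm or the gripper's body presses on something with over 40 N, if the wrist force passes 120 N, or if a joint passes its speed limit or range.

ROBOT

A 6-joint arm with a two-finger parallel gripper is mounted at the origin on the work surface. World frame = base frame: x ahead of the robot, y to its left, z up, the work surface at z = 0. Lengths are in m, angles in rad, forces in N, time in s.
With the tool pointing down it reaches from about 0.25 to 0.85 m from the base axis. Payload 12.5 kg.
Tool frame: the origin (TCP) lies at the centre of the arm's flange, where the gripper is bolted on; the fingertips stand robot.tip_extent ahead of it and the grasp point (between the pads) lies 167 mm ahead of it (robot.tip_extent is the distance from the TCP to the fingertips, in m); z points along the fingers, y is the direction in which the jaws open and shut (so a half turn about z gives the same grasp; the last joint's range is limited). The gripper opens to 93 mm and grips with 3 to 60 N. Pads are 15 mm wide; open, the fingers measure 128 mm over their backs; the gripper's body (75 mm by 188 mm) begins 65 mm behind the grasp point.
Start: joints at [-1.433, 0.351, 1.652, -0, 1.139, -0.085], TCP at [0.122, -0.536, 0.405] pointing down, gripper open.
Joint ranges: [-2.75, 2.75], [-0.79, 2.1], [0.01, 2.65], [-1.57, 4.71], [0.07, 3.14], [-2.87, 2.87]. Speed limits (rad/s): [2.22, 2.22, 2.79, 3.14, 3.14, 3.14].

INTERFACE

Orientations are given as a rotation vector (axis times angle).
In Python, from rig import robot gives the robot as it stands.
- The arm moves only by the tool drive_tool, never from a script. Its argument "rows" is text: rows parted by semicolons, each of 7 numbers parted by spaces: the shift along the tool's x, y, z in cm, then the turn, a rotation vector about the tool's x, y, z in degrees, then the gripper command: -1 is fully open, 1 is shut, values between are in proportion. A call has 1 to 12 rows; each row shifts and turns the commanded pose from where the row before left it, along the tool's axes as they then stand; what a row does not reach is not made up. A row lasts 1/10 s, in which the tool goes at most 50 mm and 8.59 degrees, less where a joint would pass 70% of its speed; a pose out of reach is approached as far as the arm can. A call is refused whole if a number of a shift passes 5 or a number of a turn 8.59, either way. A call with a gripper value outside its range is refused whole. The fingers move at their own pace and stop on an object; "squeeze" is the grip in N (left out, the last holds). Time passes only in rows, so rows that do not move let the fingers close. It gives the time, the measured TCP pose, the force and the opening at its end, in the units of the state.
- robot.observe(): the state, without advancing time (a new reading comes with each control period).
- robot.capture(name): name is "scene" or "side" or "wrist"; returns the picture (384x512x3 uint8, red, green, blue); there is no depth.
- robot.camera_params(name): a dict with "camera_matrix" (3x3 intrinsics, pixels), "cam_to_world" (4x4, takes a point from camera to world coordinates); the wrist camera has in their place "T_tool_cam" (4x4, takes a point from camera to tool coordinates, whose origin is the TCP and whose axes are the flange's). Camera axes: x right, y down, z forward; pixel columns grow to the right and rows downward; lengths in m; the calibration is good to about 2 mm. A picture is of the moment at which its call begins: read the wrist's pose just before it. camera_params takes no time and is no camera call.
- robot.close_job(): hands the job in, once; it reports no verdict.
The state is a dict: "time": time; "joint_pos": joint angles; "dq": joint speeds; "joint_torque": joint torques, N m; "tool_pos": TCP position; "tcp_rot": TCP orientation; "wrist_force": force on the tool from outside, world axes, zero at the start; "torque": the same for the moment, N m; "opening": opening from 0.0 (shut) to 1.0 (fully open).
Only numpy, scipy, OpenCV 4.12 (cv2) and the standard library are available. Lean on these libraries where they do the work, as an engineer would, in place of code of your own. Each camera call takes 0.05 s, during which the arm holds its last target. There are 200 camera calls.

## Working session

There is one attempt and no reset: what is moved stays moved. The work goes in short steps, Python scripts to look and compute and a tool call to move; the robot and the scene stay as the last step left them, time stands still between calls to the robot, and variables do not carry over. Pictures are saved under pics/ and viewed, about 12 in all and at most 16, crops included, and the job is handed in when it is done.

Besides the shell and the picture viewer there is one more tool, called after "Request:" by a JSON object that holds its "method" and its "body". drive_tool: Moves the arm, as the interface text tells. Its arguments: {"type":"object","properties":{"rows":{"type":"string"},"squeeze":{"type":"number"}},"required":["rows"]}

```bash
mkdir -p pics; ls
python3 - <<'E'
from rig import robot
import cv2,numpy as np
print(robot.tip_extent)
a=robot.capture("scene");b=robot.capture("side")
cv2.imwrite("pics/a.png",cv2.cvtColor(a,cv2.COLOR_RGB2BGR));cv2.imwrite("pics/b.png",cv2.cvtColor(b,cv2.COLOR_RGB2BGR))
for n in("scene","side","wrist"):print(robot.camera_params(n))
print(robot.observe())
E
```

```text
pics
0.1861
{'camera_matrix': array([[376.17107918,   0.        , 256.48706682],
       [  0.        , 376.17107918, 189.24072741],
       [  0.        ,   0.        ,   1.        ]]), 'cam_to_world': array([[ 0.38423012,  0.7614136 , -0.52212694,  0.98465892],
       [ 0.92323602, -0.31784481,  0.21589333, -0.11290608],
       [-0.00157122, -0.56499912, -0.82509001,  0.84557952],
       [ 0.        ,  0.        ,  0.        ,  1.        ]])}
{'camera_matrix': array([[493.79202962,   0.        , 257.23620489],
       [  0.        , 493.79202962, 188.57444758],
       [  0.        ,   0.        ,   1.        ]]), 'cam_to_world': array([[-0.96845151, -0.14693542,  0.20127509,  0.19347668],
       [-0.24883232,  0.61415684, -0.74892847,  1.09023192],
       [-0.01357036, -0.77538465, -0.6313434 ,  0.92128228],
       [ 0.        ,  0.        ,  0.        ,  1.        ]])}
{'camera_matrix': array([[321.05962508,   0.        , 257.92744915],
       [  0.        , 321.05962508, 187.5200943 ],
       [  0.        ,   0.        ,   1.        ]]), 'T_tool_cam': array([[-2.10129433e-04, -9.633
[... 269 characters left out ...]
00000000e+00,
         1.00000000e+00]])}
{'time': 0.1, 'joint_pos': array([-1.43259068e+00,  3.51215332e-01,  1.65227432e+00, -9.18449063e-06,
        1.13909081e+00, -8.45935442e-02]), 'dq': array([ 0.00103183, -0.00149863, -0.00196713,  0.00075289, -0.00172651,
       -0.00182225]), 'joint_torque': array([ 6.35975539e-04, -4.98027849e+01, -2.85704148e+01,  7.00038183e-02,
        2.39024358e-02, -5.52781535e-05]), 'tool_pos': array([ 0.12154423, -0.53631516,  0.40426971]), 'tcp_rot': array([-3.12113765e+00, -3.49144997e-01,  5.46668200e-05]), 'wrist_force': array([ 0.04783582, -0.01922822,  1.04952151]), 'torque': array([0.02358573, 0.00083274, 0.00378998]), 'opening': 0.9995073194749988}
```

View pics/a.png

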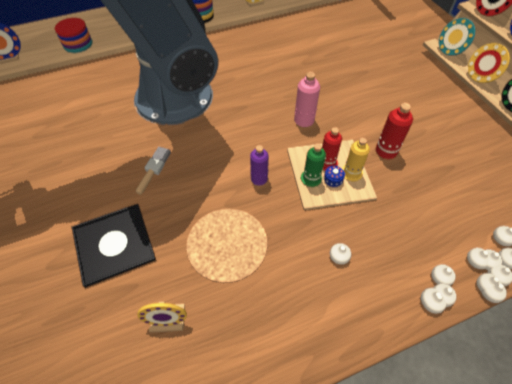

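View pics/b.png

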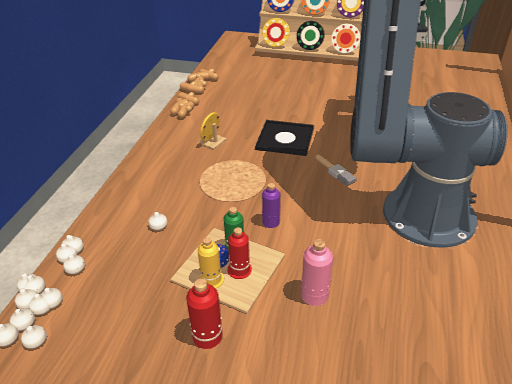

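Red candidates: scene (332,147) on the board, smaller; (395,131) off the board, larger; pink (307,100) and purple (259,165) are excluded. The small one on the board fits. I'll confirm that in an enlarged crop.

Run:
```python
import cv2,numpy as np
a=cv2.imread("pics/a.png")[90:215,235:420];b=cv2.imread("pics/b.png")[175:350,165:345]
a=cv2.resize(a,None,fx=4,fy=4,interpolation=cv2.INTER_CUBIC)[:,:];b=cv2.resize(b,None,fx=3,fy=3,interpolation=cv2.INTER_CUBIC)
cv2.imwrite("pics/a2.png",a);cv2.imwrite("pics/b2.png",b)
```

```text
(no output)
```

View pics/a2.png

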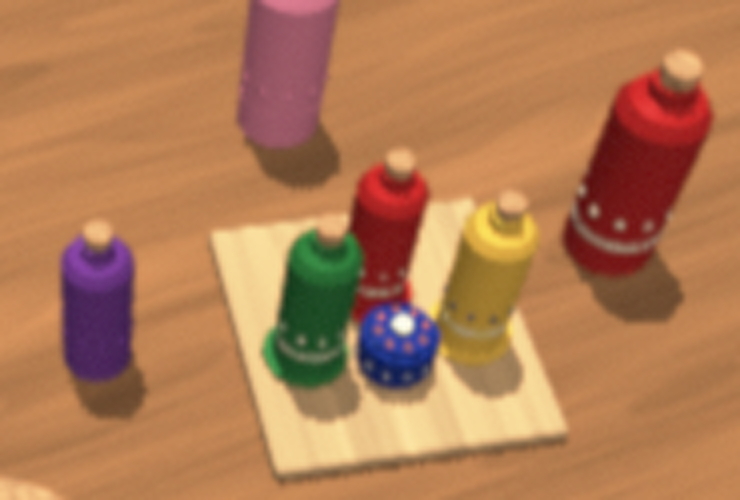

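View pics/b2.png

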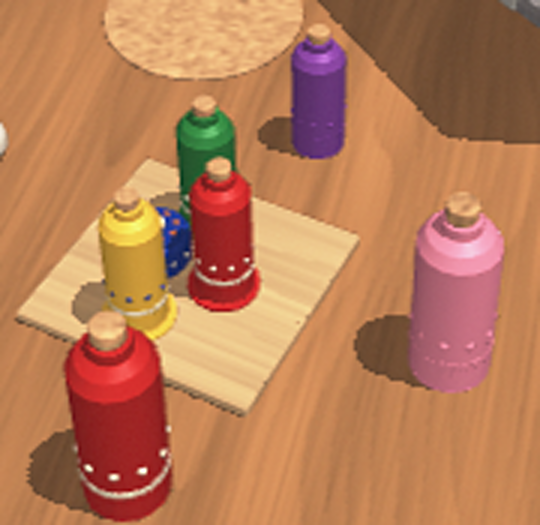

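The crop confirms it: the small red bottle on the board is at scene (333,147), standing on a red coaster. The large red one is off the board. Next I'll triangulate everything.

```bash
cat > h.py <<'E'
from rig import robot
import numpy as np,cv2
from scipy.spatial.transform import Rotation as R
def ray(n,uv,T=None):
    p=robot.camera_params(n)
    M=p["cam_to_world"] if T is None else T@p["T_tool_cam"]
    d=M[:3,:3]@np.linalg.inv(p["camera_matrix"])@[uv[0],uv[1],1]
    return M[:3,3],d/np.linalg.norm(d)
def atz(n,uv,z,T=None):
    o,d=ray(n,uv,T); return o+d*(z-o[2])/d[2]
def tri(*rs):
    A=sum(np.eye(3)-np.outer(d,d) for o,d in rs);b=sum((np.eye(3)-np.outer(d,d))@o for o,d in rs)
    return np.linalg.solve(A,b)
def tcp():
    s=robot.observe();T=np.eye(4);T[:3,:3]=R.from_rotvec(s["tcp_rot"]).as_matrix();T[:3,3]=s["tool_pos"];return T
E
python3 - <<'E'
from h import *
np.set_printoptions(precision=4,suppress=True)
P=dict(red=((335.5,128.8),(237.7,229.3),.146),green=((318,147.5),(233,209),.146),yellow=((363.3,139.3),(207,239.3),.146),
purple=((259.5,147),(271,184.5),.13),pink=((310,75),(319.5,242),.17),bigred=((405.5,104.5),(201,282),.17),
mat=((227,244),(233,180.5),.004),disc=((113,243.5),(285.5,137.5),.006),pot=((335.5,171),(219,245),.056),plate=((163,330),(212,142),0.))
for k,(a,b,z) in P.items():
    print(k,atz("scene",a,z)[:2],atz("side",b,z)[:2],tri(ray("scene",a),ray("side",b)))
# board corners scene
for c in[(211,232),(472,200),(566,437),(280,477)]:print("board",atz("scene",(235+c[0]/4,90+c[1]/4),.012))
# mat/disc/pot segmentation
a=cv2.imread("pics/a.png");b=cv2.imread("pics/b.png")
for n,im,(x0,y0,x1,y1) in(("scene",a,(90,220,135,265)),("side",b,(265,122,305,152))):
    w=(im.min(2)>150).astype(np.uint8);m=np.zeros_like(w);m[y0:y1,x0:x1]=w[y0:y1,x0:x1]
    M=cv2.moments(m,True);uv=(M['m10']/M['m00'],M['m01']/M['m00']);print("disc",uv,atz(n,uv,.006))
E
```

```text
red [0.4478 0.326 ] [0.4473 0.322 ] [0.4477 0.3246 0.1475]
green [0.4858 0.256 ] [0.4774 0.2581] [0.4806 0.2567 0.1425]
yellow [0.5054 0.372 ] [0.5045 0.3686] [0.505  0.3706 0.1472]
purple [0.4167 0.1304] [0.4155 0.1274] [0.4161 0.1297 0.1309]
pink [0.2626 0.3457] [0.2598 0.3422] [0.2611 0.3448 0.1707]
bigred [0.4609 0.5189] [0.468  0.5055] [0.4659 0.5117 0.1774]
mat [ 0.5752 -0.0227] [ 0.5663 -0.0182] [ 0.5702 -0.0232 -0.0019]
disc [ 0.4668 -0.2817] [ 0.4605 -0.2807] [ 0.4626 -0.2835  0.0025]
pot [0.5114 0.3078] [0.5058 0.2965] [0.5085 0.3036 0.0596]
plate [ 0.7131 -0.221 ] [ 0.6961 -0.2067] [ 0.7059 -0.2246 -0.0147]
board [0.3582 0.2447 0.012 ]
board [0.4043 0.4354 0.012 ]
board [0.6086 0.3849 0.012 ]
board [0.5636 0.1971 0.012 ]
disc (112.5595026642984, 243.0195381882771) [ 0.465  -0.2824  0.006 ]
disc (284.7150837988827, 136.93296089385476) [ 0.4638 -0.2835  0.006 ]
```

Request:
{"method": "drive_tool", "body": {"rows": "0 0 0 0 0 -8.55 0.3;0 0 0 0 0 -8.55 0.3;0 0 0 0 0 -8.55 0.3;0 0 0 0 0 -8.55 0.3;0 0 0 0 0 -8.55 0.3;0 0 0 0 0 -8.55 0.3;0 0 0 0 0 -8.55 0.3;0 0 0 0 0 -8.55 0.3;0 0 0 0 0 -8.55 0.3;0 0 0 0 0 -0.3 0.3", "squeeze": 40}}

```text
time: 1.1
tool_pos: [0.1216, -0.5363, 0.4044]
tcp_rot: [-2.218, -2.224, -0.001]
wrist_force: [0.5, 0.4, -0.0]
opening: 0.353
```

Request:
{"method": "drive_tool", "body": {"rows": "3 3 0 0 0 0 0.3;3 3 0 0 0 0 0.3;3 3 0 0 0 0 0.3;3 3 0 0 0 0 0.3;3 3 0 0 0 0 0.3;3 3 0 0 0 0 0.3;3 3 0 0 0 0 0.3;3 3 0 0 0 0 0.3;3 2 0 0 0 0 0.3;4 1 0 0 0 0 0.3;4 1 0 0 0 0 0.3;4 1 0 0 0 0 0.3"}}

```text
time: 2.3
tool_pos: [0.4116, -0.1447, 0.4046]
tcp_rot: [-2.227, -2.216, -0.0]
wrist_force: [0.9, -0.1, 0.6]
opening: 0.352
```

Request:
{"method": "drive_tool", "body": {"rows": "4 1 -0.3 0 0 0 0.3;4 1 -0.3 0 0 0 0.3;4 1 -0.3 0 0 0 0.3;4 1 -0.3 0 0 0 0.3;4 1 -0.3 0 0 0 0.3;4 1 0 0 0 0 0.3;4 1 0 0 0 0 0.3;4 0 0 0 0 0 0.3;4 0 0 0 0 0 0.3;4 0 0 0 0 0 0.3;4 0 0 0 0 0 0.3;4 0 0 0 0 0 0.3"}}

```text
time: 3.5
tool_pos: [0.481, 0.3354, 0.4196]
tcp_rot: [-2.226, -2.216, 0.0]
wrist_force: [0.3, 0.3, -0.6]
opening: 0.348
```

Run:
```python
from h import *
T=tcp();print(T)
im=robot.capture("wrist");np.save("T1.npy",T)
cv2.imwrite("pics/w1.png",cv2.cvtColor(im,cv2.COLOR_RGB2BGR))
```

```text
[[ 4.46714188e-03  9.99989998e-01 -2.22570771e-04  4.81000736e-01]
 [ 9.99990004e-01 -4.46718420e-03 -1.90034898e-04  3.35414944e-01]
 [-1.91027262e-04 -2.21719633e-04 -9.99999957e-01  4.19572520e-01]
 [ 0.00000000e+00  0.00000000e+00  0.00000000e+00  1.00000000e+00]]
```

View pics/w1.png

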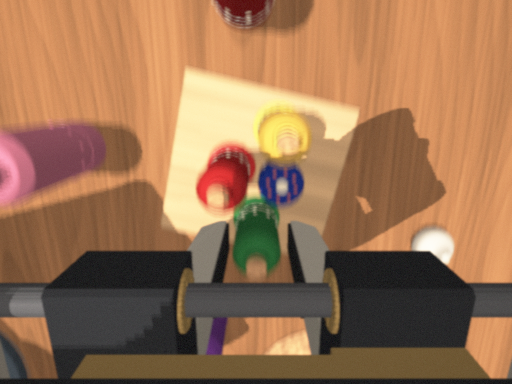

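Run:
```python
from h import *
from scipy.optimize import least_squares
np.set_printoptions(precision=4,suppress=True)
T=np.load("T1.npy")
for n,uv,z in(("yellow",(288,147),.146),("red",(217,194),.146),("green",(257,267),.146),("knob",(281,187),.056),("corner",(187,68),.012),("corner",(358,107),.012)):print(n,atz("wrist",uv,z,T)[:2])
obs={"r":((335.5,128.8),(237.7,229.3),(217,194)),"g":((318,147.5),(233,209),(257,267)),"y":((363.3,139.3),(207,239.3),(288,147)),"p":((335.5,171),(219,245),(281,187))}
def proj(n,X):
    p=robot.camera_params(n);M=p["cam_to_world"] if n!="wrist" else T@p["T_tool_cam"]
    q=p["camera_matrix"]@(np.linalg.inv(M)@[*X,1])[:3];return q[:2]/q[2]
al=2*np.arcsin(.0365/.06)
def res(v):
    x,y,t=v[:3];P={"p":(x,y,.056)}
    for k,s in zip("gry",(1,0,-1)):P[k]=(x+.06*np.cos(t+s*al),y+.06*np.sin(t+s*al),.146)
    r=[]
    for k in P:
        for i,n in enumerate(("scene","side","wrist")):
            if k=="p" and i==1: continue
            r+=list(proj(n,P[k])+v[3+2*i:5+2*i]-obs[k][i])
    return np.array(r+list(v[3:]/1.5)),P
s=least_squares(lambda v:res(v)[0],[.506,.309,2.9]+[0]*6,loss="soft_l1")
print(s.x,res(s.x)[0].round(1));print(res(s.x)[1])
w=cv2.imread("pics/w1.png")
hsv=cv2.cvtColor(w,cv2.COLOR_BGR2HSV)
m=cv2.inRange(hsv,(100,120,50),(130,255,255));m[:, :250]=0;m[220:]=0
c=max(cv2.findContours(m,0,1)[0],key=cv2.contourArea);(e,ax,_)=cv2.fitEllipse(cv2.convexHull(c));print("pot",e,ax,atz("wrist",e,.012+.034,T))
```

```text
yellow [0.505  0.3731]
red [0.4473 0.3345]
green [0.4799 0.2674]
knob [0.5064 0.3154]
corner [0.4009 0.4438]
corner [0.5983 0.3999]
[ 0.5065  0.3152  2.9085 -0.9947  1.1618  0.8916 -1.5545  0.0957 -0.98  ] [ 0.5 -1.   0.2 -0.8 -0.2 -1.9  0.1 -0.4 -2.   4.1  0.1  0.9 -0.3  0.5
  1.4  5.4 -0.1  0.6 -0.2  0.5 -0.1 -3.6 -0.7  0.8  0.6 -1.   0.1 -0.7]
{'p': (np.float64(0.5065386752426642), np.float64(0.31516135853287647), 0.056), 'g': (np.float64(0.477984780197846), np.float64(0.262391337898339), 0.146), 'r': (np.float64(0.44816146885065655), np.float64(0.32902143695491104), 0.146), 'y': (np.float64(0.5047526388543028), np.float64(0.375134769925088), 0.146)}
pot (268.4015197753906, 184.64224243164062) (17.3508243560791, 38.243492126464844) [0.4928 0.3154 0.046 ]
```

Wrist view: yellow cork (288,147), red cork (217,194), green cork (257,267), pot (281,187). Green is nearest the mat, so I'll pick it first.

Request:
{"method": "drive_tool", "body": {"rows": "-3.6 -0.2 0 0 0 0 -0.4;-3.6 0 0 0 0 0 -0.4;0 0 3 0 0 0 -0.4;0 0 3 0 0 0 -0.4;0 0 3 0 0 0 -0.4;0 0 2 0 0 0 -0.4;0 0 2 0 0 0 -0.4;0 0 1.5 0 0 0 -0.4;0 0 1.2 0 0 0 -0.4;0 0 0 0 0 0 -0.4"}}

```text
time: 4.55
tool_pos: [0.479, 0.2615, 0.2614]
tcp_rot: [-2.223, -2.218, 0.004]
wrist_force: [0.2, -0.7, 0.2]
opening: 0.699
```

Run:
```python
from h import *
print(tcp()[:3,3])
a=[cv2.cvtColor(robot.capture(n),cv2.COLOR_RGB2BGR) for n in("wrist","scene","side")]
cv2.imwrite("pics/g1.png",np.hstack([cv2.resize(a[0],(400,300)),cv2.resize(a[1][90:240,230:430],(400,300),interpolation=2)]))
```

```text
[0.47903073 0.26151365 0.26139241]
```

View pics/g1.png

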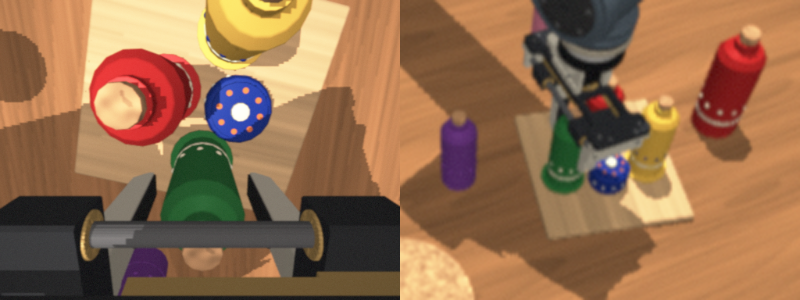

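Run:
```python
from h import *
T=tcp()
for n,uv,z in(("greencork",(260,331),.146),("redcork",(155,133),.146),("knob",(307,143),.056)):print(n,atz("wrist",uv,z,T)[:2])
```

```text
greencork [0.48059434 0.25640793]
redcork [0.44904752 0.32679328]
knob [0.50849207 0.31170685]
```

Request:
{"method": "drive_tool", "body": {"rows": "-0.4 0.1 0 0 0 0 -0.4;0 0 0 0 0 0 0.2;0 0 0 0 0 0 0.6;0 0 0 0 0 0 0.6;0 0 0 0 0 0 0.6;0 0 0 0 0 0 0.6;0 0 0 0 0 0 0.6"}}

```text
time: 5.4
tool_pos: [0.4803, 0.2578, 0.2629]
tcp_rot: [2.221, 2.222, 0.0]
wrist_force: [-1.0, -0.4, 3.3]
opening: 0.51
```

Request:
{"method": "drive_tool", "body": {"rows": "0 0 -1 0 0 0 0.6;0 0 -2 0 0 0 0.6;0 0 -2 0 0 0 0.6;-1 0.5 -1 0 0 0 0.6;-3 1.5 0 0 0 0 0.6;-3 1.5 0 0 0 0 0.6;-3 1.5 0 0 0 0 0.6;-3 1.5 0 0 0 0 0.6;-3 1.5 0 0 0 0 0.6;-3 1.5 0 0 0 0 0.6;-3 1.5 0 0 0 0 0.6;-3 1.5 0 0 0 0 0.6"}}

```text
time: 6.6
tool_pos: [0.6058, 0.0056, 0.3225]
tcp_rot: [-2.221, -2.221, 0.001]
wrist_force: [0.2, 0.4, -3.0]
opening: 0.509
```

Request:
{"method": "drive_tool", "body": {"rows": "-3 1.5 0 0 0 0 0.6;-2 0 0 0 0 0 0.6;-0.9 0 0 0 0 0 0.6;0 0 2 0 0 0 0.6;0 0 2 0 0 0 0.6;0 0 1.5 0 0 0 0.6;0 0 1 0 0 0 0.6;0 0 0.4 0 0 0 0.6;0 0 0 0 0 0 0.6;0 0 0 0 0 0 0.6"}}

```text
time: 7.6
tool_pos: [0.6207, -0.0512, 0.2545]
tcp_rot: [2.22, 2.221, 0.001]
wrist_force: [-0.6, -0.3, -2.1]
opening: 0.508
```

Request:
{"method": "drive_tool", "body": {"rows": "0 0 0.2 0 0 0 0.6;0 0 0.15 0 0 0 0.6;0 0 0 0 0 0 0.6"}}

```text
time: 7.9
tool_pos: [0.6206, -0.0513, 0.2509]
tcp_rot: [2.221, 2.221, 0.001]
wrist_force: [-1.1, -0.2, 3.8]
opening: 0.511
```

Request:
{"method": "drive_tool", "body": {"rows": "0 0 0 0 0 0 0;0 0 0 0 0 0 -0.4;0 0 0 0 0 0 -0.4;0 0 -2 0 0 0 -0.4;0 0 -3 0 0 0 -0.4;0 0 -3 0 0 0 -0.4;0 0 -3 0 0 0 -0.4;3 -1.7 0 0 0 0 -0.4;4 -1.7 0 0 0 0 -0.4;4 -1.7 0 0 0 0 -0.4;4 -1.7 0 0 0 0 -0.4;4 -1.7 0 0 0 0 -0.4"}}

```text
time: 9.1
tool_pos: [0.5345, 0.1401, 0.3603]
tcp_rot: [2.221, 2.221, 0.0]
wrist_force: [0.6, 1.1, -0.1]
opening: 0.702
```

Request:
{"method": "drive_tool", "body": {"rows": "4 -1.7 0 0 0 0 -0.4;4 -1.7 0 0 0 0 -0.4;4 -1.7 0 0 0 0 -0.4;4 -1.7 0 0 0 0 -0.4;2.7 -1.8 0 0 0 0 -0.4;0 0 0 0 0 0 -0.4;0 0 0 0 0 0 -0.4"}}

```text
time: 9.8
tool_pos: [0.4492, 0.3259, 0.3601]
tcp_rot: [2.22, 2.223, -0.0]
wrist_force: [-0.6, -0.9, -0.7]
opening: 0.699
```

Run:
```python
from h import *
T=tcp();print(T[:3,3]);np.save("T2.npy",T)
a=[cv2.cvtColor(robot.capture(n),cv2.COLOR_RGB2BGR) for n in("wrist","scene","side")]
b=np.hstack([cv2.resize(a[1],(400,300)),cv2.resize(a[2],(400,300))])
cv2.imwrite("pics/w2.png",np.vstack([cv2.resize(a[0],(400,300)),cv2.resize(a[1][190:310,150:310],(400,300),interpolation=2)]));
cv2.imwrite("pics/w2full.png",a[0])
```

```text
[0.44917284 0.32585806 0.36014282]
```

View pics/w2.png

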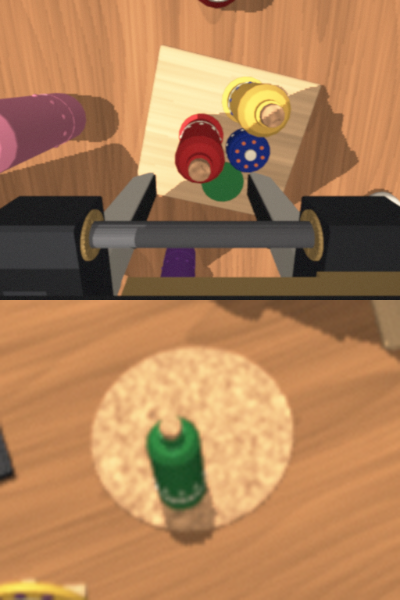

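Run:
```python
from h import *
T=np.load("T2.npy")
for n,uv,z in(("redcork",(255,213),.146),("yelcork",(348,146),.146),("knob",(319,198),.056)):print(n,atz("wrist",uv,z,T)[:2])
w=cv2.imread("pics/w2full.png");h=cv2.cvtColor(w,cv2.COLOR_BGR2HSV)
m=cv2.inRange(h,(45,100,30),(85,255,255));c=max(cv2.findContours(m,0,1)[0],key=cv2.contourArea)
print("green coaster",cv2.boundingRect(c),cv2.minEnclosingCircle(c),atz("wrist",cv2.minEnclosingCircle(c)[0],.016,T))
a=cv2.imread("pics/a.png");mm=cv2.inRange(cv2.cvtColor(a,cv2.COLOR_BGR2HSV),(5,40,150),(20,150,255))
```

```text
redcork [0.44743372 0.32992452]
yelcork [0.50373361 0.37303283]
knob [0.50581943 0.3118645 ]
green coaster (259, 208, 52, 50) ((284.5, 232.5), 26.315494537353516) [0.47825636 0.25990615 0.016     ]
```

Request:
{"method": "drive_tool", "body": {"rows": "0.3 -0.1 2.5 0 0 0 -0.4;0 0 3 0 0 0 -0.4;0 0 2 0 0 0 -0.4;0 0 1.5 0 0 0 -0.4;0 0 0.7 0 0 0 -0.4;0 0 0 0 0 0 0.2;0 0 0 0 0 0 0.6;0 0 0 0 0 0 0.6;0 0 0 0 0 0 0.6;0 0 0 0 0 0 0.6"}}

```text
time: 10.95
tool_pos: [0.4485, 0.3288, 0.264]
tcp_rot: [2.221, 2.222, 0.002]
wrist_force: [-0.7, -1.0, 3.9]
opening: 0.51
```

Request:
{"method": "drive_tool", "body": {"rows": "0 0 -1 0 0 0 0.6;0 0 -2 0 0 0 0.6;0 0 -2 0 0 0 0.6;-1 0 -1 0 0 0 0.6;-3 0.5 0 0 0 0 0.6;-4 0.5 0 0 0 0 0.6;-4 0.5 0 0 0 0 0.6;-4 1 0 0 0 0 0.6;-4 1 0 0 0 0 0.6;-4 1 0 0 0 0 0.6;-4 1 0 0 0 0 0.6;-4 1 0 0 0 0 0.6"}}

```text
time: 12.15
tool_pos: [0.513, 0.0066, 0.3233]
tcp_rot: [-2.221, -2.221, 0.0]
wrist_force: [1.8, 0.5, -2.5]
opening: 0.509
```

Request:
{"method": "drive_tool", "body": {"rows": "-3 0.6 0 0 0 0 0.6;-2 0 0 0 0 0 0.6;-1 0 0 0 0 0 0.6;0 0 2 0 0 0 0.6;0 0 2 0 0 0 0.6;0 0 1.5 0 0 0 0.6;0 0 1 0 0 0 0.6;0 0 0.4 0 0 0 0.6;0 0 0.2 0 0 0 0.6;0 0 0.1 0 0 0 0.6;0 0 0 0 0 0 0.6"}}

```text
time: 13.25
tool_pos: [0.5194, -0.0512, 0.252]
tcp_rot: [2.221, 2.222, 0.0]
wrist_force: [-1.8, 0.0, 1.9]
opening: 0.512
```

Request:
{"method": "drive_tool", "body": {"rows": "0 0 0 0 0 0 0;0 0 0 0 0 0 -0.4;0 0 0 0 0 0 -0.4;0 0 -2 0 0 0 -0.4;0 0 -3 0 0 0 -0.4;0 0 -3 0 0 0 -0.4;0 0 -3 0 0 0 -0.4;3 -0.2 0 0 0 0 -0.4;4 -0.2 0 0 0 0 -0.4;4 -0.2 0 0 0 0 -0.4;4 -0.2 0 0 0 0 -0.4;4 -0.2 0 0 0 0 -0.4"}}

```text
time: 14.45
tool_pos: [0.5092, 0.1403, 0.3615]
tcp_rot: [2.221, 2.221, 0.001]
wrist_force: [0.6, -0.5, -0.0]
opening: 0.701
```

Request:
{"method": "drive_tool", "body": {"rows": "4 -0.2 0 0 0 0 -0.4;4 -0.2 0 0 0 0 -0.4;4 -0.2 0 0 0 0 -0.4;4 0 0 0 0 0 -0.4;4 0 0 0 0 0 -0.4;2.4 0 0 0 0 0 -0.4;1 0 0 0 0 0 -0.4;0 0 0 0 0 0 -0.4"}}

```text
time: 15.25
tool_pos: [0.5032, 0.3733, 0.361]
tcp_rot: [2.22, 2.223, -0.0]
wrist_force: [0.2, 0.7, 0.4]
opening: 0.699
```

Run:
```python
from h import *
T=tcp();print(T[:3,3]);np.save("T3.npy",T)
a=cv2.cvtColor(robot.capture("wrist"),cv2.COLOR_RGB2BGR)
cv2.imwrite("pics/w3.png",a);h=cv2.cvtColor(a,cv2.COLOR_BGR2HSV)
for n,lo,hi in(("green",(45,100,30),(85,255,255)),("red",(0,200,80),(4,255,255)),("pot",(105,150,60),(125,255,255))):
    m=cv2.inRange(h,lo,hi);m[:90]=0;c=max(cv2.findContours(m,0,1)[0],key=cv2.contourArea);e=cv2.fitEllipse(cv2.convexHull(c))
    print(n,cv2.boundingRect(c),e[0],atz("wrist",e[0],.04 if n=="pot" else .016,T)[:2])
```

```text
[0.50317291 0.37325605 0.36100403]
green (211, 248, 51, 35) (235.52655029296875, 270.6030578613281) [0.47800161 0.26035453]Traceback (most recent call last):
  File "<stdin>", line 6, in <module>
ValueError: max() iterable argument is empty
```

View pics/w3.png

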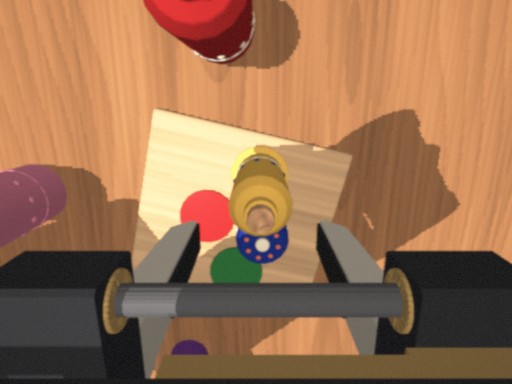

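Run:
```python
from h import *
T=np.load("T3.npy")
h=cv2.cvtColor(cv2.imread("pics/w3.png"),cv2.COLOR_BGR2HSV)
m=cv2.inRange(h,(0,180,60),(10,255,255))|cv2.inRange(h,(172,180,60),(180,255,255));m[:150]=0
c=max(cv2.findContours(m,0,1)[0],key=cv2.contourArea);e=cv2.fitEllipse(cv2.convexHull(c))[0];print(cv2.boundingRect(c),"red",e,atz("wrist",e,.016,T)[:2])
for n,uv,z in(("yelcork",(260,219),.146),("knob",(262,244),.056),("yelcoaster",(259,173),.016)):print(n,atz("wrist",uv,z,T)[:2])
```

```text
(186, 195, 48, 46) red (210.06112670898438, 217.0709228515625) [0.4516861  0.32481803]
yelcork [0.50464972 0.37292876]
knob [0.50725229 0.31233023]
yelcoaster [0.50431513 0.37356829]
```

Request:
{"method": "drive_tool", "body": {"rows": "0 0.1 2.5 0 0 0 -0.4;0 0 3 0 0 0 -0.4;0 0 2 0 0 0 -0.4;0 0 1.5 0 0 0 -0.4;0 0 0.8 0 0 0 -0.4;0 0 0 0 0 0 0.2;0 0 0 0 0 0 0.6;0 0 0 0 0 0 0.6;0 0 0 0 0 0 0.6;0 0 0 0 0 0 0.6"}}

```text
time: 16.3
tool_pos: [0.5045, 0.3729, 0.2643]
tcp_rot: [2.221, 2.222, 0.002]
wrist_force: [0.3, -1.8, 6.6]
opening: 0.51
```

Request:
{"method": "drive_tool", "body": {"rows": "0 0 -1 0 0 0 0.6;0 0 -2 0 0 0 0.6;0 0 -2 0 0 0 0.6;-1 0 -2 0 0 0 0.6;-3 0.5 0 0 0 0 0.6;-4 0.5 0 0 0 0 0.6;-4 1 0 0 0 0 0.6;-4 1 0 0 0 0 0.6;-4 1 0 0 0 0 0.6;-4 1 0 0 0 0 0.6;-4 1 0 0 0 0 0.6;-3 0.5 0 0 0 0 0.6"}}

```text
time: 17.5
tool_pos: [0.5697, 0.0605, 0.3338]
tcp_rot: [2.222, 2.22, 0.0]
wrist_force: [0.6, -0.6, -2.3]
opening: 0.508
```

Request:
{"method": "drive_tool", "body": {"rows": "-1.6 0 0 0 0 0 0.6;-1 0 0 0 0 0 0.6;0 0 2 0 0 0 0.6;0 0 2 0 0 0 0.6;0 0 1.5 0 0 0 0.6;0 0 1.5 0 0 0 0.6;0 0 0.6 0 0 0 0.6;0 0 0.3 0 0 0 0.6;0 0 0.2 0 0 0 0.6;0 0 0 0 0 0 0.6"}}

```text
time: 18.5
tool_pos: [0.5695, 0.0368, 0.2526]
tcp_rot: [2.221, 2.221, 0.001]
wrist_force: [0.4, -0.2, -2.7]
opening: 0.509
```

Request:
{"method": "drive_tool", "body": {"rows": "0 0 0.1 0 0 0 0.6;0 0 0 0 0 0 0.6"}}

```text
time: 18.7
tool_pos: [0.5696, 0.0367, 0.2523]
tcp_rot: [2.221, 2.221, 0.001]
wrist_force: [-1.8, -0.5, 5.3]
opening: 0.512
```

Request:
{"method": "drive_tool", "body": {"rows": "0 0 0 0 0 0 0;0 0 0 0 0 0 -0.4;0 0 0 0 0 0 -0.4;0 0 -2 0 0 0 -0.4;0 0 -3 0 0 0 -0.4;0 0 -3 0 0 0 -0.4;0 0 -3 0 0 0 -0.4;3 -0.8 0 0 0 0 -0.6;4 -0.8 0 0 0 0 -0.6;4 -0.8 0 0 0 0 -0.6;4 -0.8 0 0 0 0 -0.6;4 -0.8 0 0 0 0 -0.6"}}

```text
time: 19.9
tool_pos: [0.5288, 0.2282, 0.3615]
tcp_rot: [2.221, 2.221, 0.001]
wrist_force: [-0.0, 0.2, -0.3]
opening: 0.803
```

Request:
{"method": "drive_tool", "body": {"rows": "4 -0.8 0 0 0 0 -0.6;3 -0.8 0 0 0 0 -0.6;1.6 -0.7 0 0 0 0 -0.6;0 0 2 0 0 0 -0.6;0 0 2 0 0 0 -0.6;0 0 0 0 0 0 -0.6;0 0 0 0 0 0 -0.6"}}

```text
time: 20.6
tool_pos: [0.5066, 0.3123, 0.3217]
tcp_rot: [2.222, 2.221, -0.0]
wrist_force: [-0.0, -0.2, 0.4]
opening: 0.795
```

Run:
```python
from h import *
T=tcp();print(T[:3,3]);np.save("T4.npy",T)
a=cv2.cvtColor(robot.capture("wrist"),cv2.COLOR_RGB2BGR);s=cv2.cvtColor(robot.capture("scene"),cv2.COLOR_RGB2BGR)
cv2.imwrite("pics/w4f.png",a)
cv2.imwrite("pics/w4.png",np.hstack([a,cv2.resize(s[180:310,165:277],(288,384),interpolation=2)]))
h=cv2.cvtColor(a,cv2.COLOR_BGR2HSV)
M={"green":cv2.inRange(h,(45,100,30),(85,255,255)),"red":cv2.inRange(h,(0,180,60),(10,255,255))|cv2.inRange(h,(172,180,60),(180,255,255)),"yellow":cv2.inRange(h,(20,170,120),(34,255,255)),"pot":cv2.inRange(h,(105,150,40),(130,255,255))}
for n,m in M.items():
    m[:60]=0;cs=cv2.findContours(m,0,1)[0]
    c=max(cs,key=cv2.contourArea);e=cv2.fitEllipse(cv2.convexHull(c));print(n,cv2.boundingRect(c),e,atz("wrist",e[0],.04 if n=="pot" else .016,T)[:2])
```

```text
[0.50658461 0.31233288 0.32165002]
green (199, 207, 60, 57) ((228.6278076171875, 235.13336181640625), (55.77996826171875, 60.075950622558594), 101.00643920898438) [0.47839588 0.2603748 ]
red (186, 181, 37, 18) ((204.5682373046875, 190.0407257080078), (12.329683303833008, 37.538673400878906), 68.90267181396484) [0.45726989 0.30551962]Traceback (most recent call last):
  File "<stdin>", line 10, in <module>
ValueError: max() iterable argument is empty
```

View pics/w4.png

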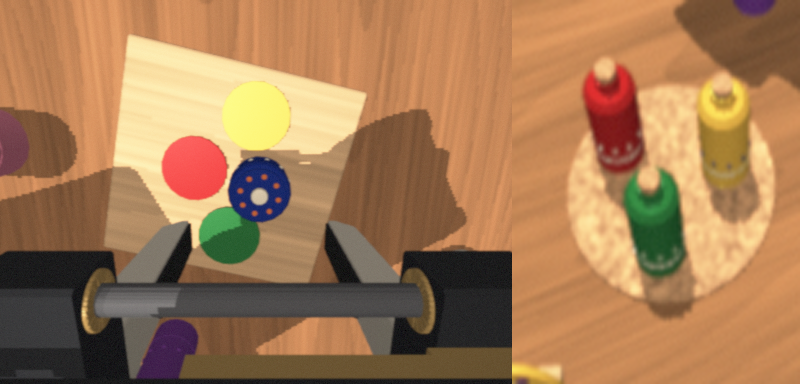

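All three bottles stand on the mat. In the wrist view the red coaster is at (194,167), yellow (257,116), green (228,235) and the pot at (260,191).

```bash
cat > co.py <<'E'
from h import *
def co(a,T):
    h=cv2.cvtColor(a,cv2.COLOR_BGR2HSV)
    M={"green":cv2.inRange(h,(45,100,30),(85,255,255)),"red":cv2.inRange(h,(0,150,120),(7,255,255))|cv2.inRange(h,(172,150,120),(180,255,255)),"yellow":cv2.inRange(h,(25,110,120),(34,255,255))}
    for n,m in M.items():
        c=max(cv2.findContours(m,0,1)[0],key=cv2.contourArea);e=cv2.fitEllipse(cv2.convexHull(c));print(n,cv2.boundingRect(c),np.round(e[0],1),atz("wrist",e[0],.016,T)[:2])
if __name__=="__main__":
    T=np.load("T4.npy");co(cv2.imread("pics/w4f.png"),T);print(atz("wrist",(260,196),.056,T),atz("wrist",(260,190),.045,T))
E
python3 co.py
```

```text
green (199, 207, 60, 57) [228.6 235.1] [0.47839588 0.2603748 ]
red (162, 136, 65, 64) [194.2 167.6] [0.44882998 0.32673163]
yellow (222, 81, 68, 69) [255.7 115.4] [0.50471124 0.37296021]
[0.50830971 0.31201471 0.056     ] [0.50836598 0.3138521  0.045     ]
```

Request:
{"method": "drive_tool", "body": {"rows": "0 0.1 3 0 0 0 -0.6;0 0 3 0 0 0 -0.6;0 0 2.5 0 0 0 -0.6;0 0 1.5 0 0 0 -0.6;0 0 1 0 0 0 -0.6;0 0 0.5 0 0 0 -0.6;0 0 0 0 0 0 0;0 0 0 0 0 0 0.5;0 0 0 0 0 0 0.5;0 0 0 0 0 0 0.5;0 0 0 0 0 0 0.5;0 0 0 0 0 0 0.5"}}

```text
time: 21.9
tool_pos: [0.5075, 0.3129, 0.207]
tcp_rot: [2.221, 2.222, 0.002]
wrist_force: [-0.9, -0.2, 6.4]
opening: 0.57
```

Request:
{"method": "drive_tool", "body": {"rows": "0 0 -1 0 0 0 0.6;0 0 -3 0 0 0 0.6;0 0 -4 0 0 0 0.6;0 0 -4 0 0 0 0.6;0 0 -4 0 0 0 0.6;-2 0 -1 0 0 0 0.6;-4 -0.3 0 0 0 0 0.6;-4 -0.3 0 0 0 0 0.6;-4 -0.3 0 0 0 0 0.6;-4 -0.3 0 0 0 0 0.6;-4 -0.3 0 0 0 0 0.6;-4 -0.3 0 0 0 0 0.6"}}

```text
time: 23.1
tool_pos: [0.4887, 0.0512, 0.3767]
tcp_rot: [2.221, 2.222, 0.0]
wrist_force: [1.3, 0.3, -2.1]
opening: 0.57
```

Request:
{"method": "drive_tool", "body": {"rows": "-4 -0.3 0 0 0 0 0.6;-4 -0.3 0 0 0 0 0.6;-4 -0.3 0 0 0 0 0.6;-4 -0.3 0 0 0 0 0.6;-4 -0.3 0 0 0 0 0.6;-4 -0.3 0 0 0 0 0.6;-4 -0.3 0 0 0 0 0.6;-3 -0.3 0 0 0 0 0.6;-2 0 0 0 0 0 0.6;-1 0 0 0 0 0 0.6;0 0 0 0 0 0 0.6"}}

```text
time: 24.2
tool_pos: [0.4653, -0.2878, 0.3763]
tcp_rot: [-2.222, -2.221, 0.0]
wrist_force: [0.1, 0.1, -1.3]
opening: 0.569
```

Run:
```python
from h import *
T=tcp();print(T[:3,3])
a=cv2.cvtColor(robot.capture("wrist"),cv2.COLOR_RGB2BGR);s=cv2.cvtColor(robot.capture("scene"),cv2.COLOR_RGB2BGR)
cv2.imwrite("pics/w5.png",np.hstack([a,cv2.resize(s[180:310,50:162],(288,384),interpolation=2)]));np.save("T5.npy",T)
```

```text
[ 0.46531048 -0.28780004  0.37630167]
```

View pics/w5.png

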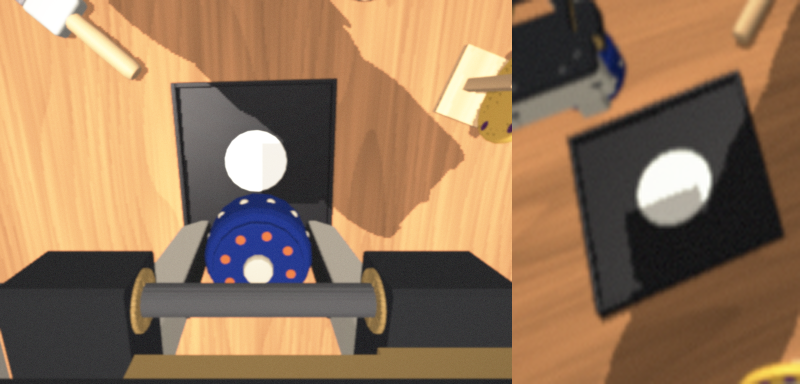

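Run:
```python
from h import *
T=np.load("T5.npy");a=cv2.imread("pics/w5.png")[:,:512]
m=(a.min(2)>140).astype(np.uint8);m[:115]=0;m[205:]=0;m[:,:205]=0;m[:,310:]=0
c=max(cv2.findContours(m,0,1)[0],key=cv2.contourArea);e=cv2.fitEllipse(cv2.convexHull(c));print(e,atz("wrist",e[0],.006,T))
print("knob",atz("wrist",(258,269),T[2,3]-.163-.007+.02,T))
```

```text
((255.1763916015625, 160.25375366210938), (61.59346008300781, 62.181602478027344), 79.52015686035156) [ 0.46224489 -0.27881562  0.006     ]
knob [ 0.46551368 -0.28706176  0.22630167]
```

Request:
{"method": "drive_tool", "body": {"rows": "0.6 -0.2 2 0 0 0 0.6;0 0 3 0 0 0 0.6;0 0 3 0 0 0 0.6;0 0 3 0 0 0 0.6;0 0 1.5 0 0 0 0.6;0 0 0 0 0 0 0.6;0 0 0 0 0 0 0.6"}}

```text
time: 25.0
tool_pos: [0.4639, -0.2807, 0.2519]
tcp_rot: [2.22, 2.223, 0.0]
wrist_force: [-0.5, -0.1, -2.1]
opening: 0.566
```

Run:
```python
from h import *
T=tcp();a=cv2.cvtColor(robot.capture("wrist"),cv2.COLOR_RGB2BGR);s=cv2.cvtColor(robot.capture("scene"),cv2.COLOR_RGB2BGR);d=cv2.cvtColor(robot.capture("side"),cv2.COLOR_RGB2BGR)
print(T[:3,3])
cv2.imwrite("pics/w6.png",np.hstack([cv2.resize(a,(400,300)),cv2.resize(d[100:190,235:355],(400,300),interpolation=2)]));cv2.imwrite("pics/w6f.png",a)
g=a.min(2);m=(g>140).astype(np.uint8);m[:,:150]=0;m[:,380:]=0;m[250:]=0
for c in cv2.findContours(m,0,1)[0]:
    if cv2.contourArea(c)>150:print(cv2.boundingRect(c),cv2.fitEllipse(cv2.convexHull(c))[0])
np.save("T6.npy",T)
```

```text
[ 0.4638624  -0.28070231  0.2518984 ]
(310, 221, 41, 29) (331.575927734375, 243.01219177246094)
(166, 221, 41, 29) (182.44308471679688, 245.4797821044922)
(211, 157, 92, 61) (256.5101318359375, 198.8212890625)
```

View pics/w6.png

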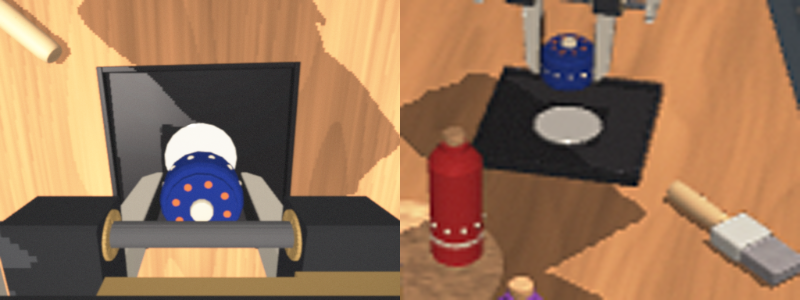

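Run:
```python
from h import *
T=np.load("T6.npy");p=atz("wrist",(256.8,157),.006,T);print(p,p[1]-.034)
for u in(211,303):print(atz("wrist",(u,200),.006,T))
```

```text
[ 0.46321036 -0.24598718  0.006     ] -0.27998718415218926
[ 0.42943576 -0.27808987  0.006     ]
[ 0.49727746 -0.27801219  0.006     ]
```

Request:
{"method": "drive_tool", "body": {"rows": "0 -0.05 2 0 0 0 0.6;0 0 1.5 0 0 0 0.6;0 0 0.8 0 0 0 0.6;0 0 0.4 0 0 0 0.6;0 0 0.2 0 0 0 0.6;0 0 0.1 0 0 0 0.6;0 0 0 0 0 0 0.6"}}

```text
time: 25.85
tool_pos: [0.4631, -0.2814, 0.2015]
tcp_rot: [2.221, 2.221, 0.0]
wrist_force: [-0.2, 0.6, -2.7]
opening: 0.575
```

Request:
{"method": "drive_tool", "body": {"rows": "0 0 0.1 0 0 0 0.6;0 0 0 0 0 0 0.6"}}

```text
time: 26.05
tool_pos: [0.4631, -0.2814, 0.2011]
tcp_rot: [2.221, 2.221, 0.0]
wrist_force: [-1.8, 1.4, 4.6]
opening: 0.568
```

Request:
{"method": "drive_tool", "body": {"rows": "0 0 0 0 0 0 0;0 0 0 0 0 0 -0.4;0 0 0 0 0 0 -0.4;0 0 -2 0 0 0 -0.4;0 0 -4 0 0 0 -0.4;0 0 -4 0 0 0 -0.4;0 0 -4 0 0 0 -0.4;0 0 -4 0 0 0 -0.4;0 0 0 0 0 0 -0.4"}}

```text
time: 26.95
tool_pos: [0.4636, -0.2817, 0.3854]
tcp_rot: [2.215, 2.216, 0.002]
wrist_force: [0.4, -0.8, -0.5]
opening: 0.699
```

Run:
```python
from h import *
T=tcp();a=cv2.cvtColor(robot.capture("wrist"),cv2.COLOR_RGB2BGR);s=cv2.cvtColor(robot.capture("scene"),cv2.COLOR_RGB2BGR)
print(T[:3,3])
cv2.imwrite("pics/w7.png",np.hstack([cv2.resize(a,(400,300)),cv2.resize(s[180:300,50:210],(400,300),interpolation=2)]))
```

```text
[ 0.46362915 -0.28171945  0.38543697]
```

View pics/w7.png

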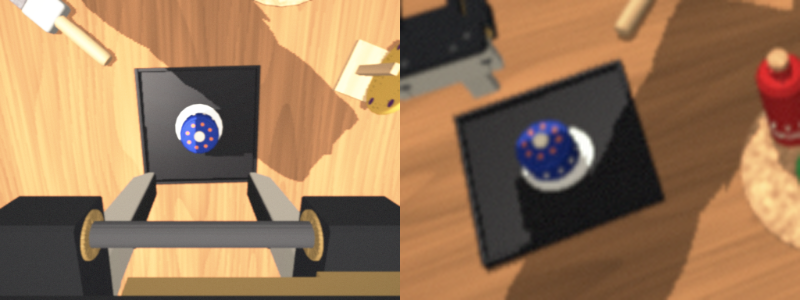

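Run:
```python
from h import *
T=tcp()
a=cv2.imread("pics/w7.png");w=a[:,:400];g=w.min(2);m=(g>150).astype(np.uint8);m[:95]=0;m[160:]=0;m[:,:165]=0;m[:,230:]=0
h=cv2.cvtColor(w,cv2.COLOR_BGR2HSV);b=cv2.inRange(h,(105,100,30),(130,255,255));b[:90]=0;b[170:]=0
c=max(cv2.findContours(m,0,1)[0],key=cv2.contourArea);e=cv2.fitEllipse(cv2.convexHull(c));bb=cv2.boundingRect(c)
print(bb,atz("wrist",((bb[0]+bb[2]/2)*1.28,bb[1]*1.28),.006,T)-[0,.034,0])
k=cv2.boundingRect(max(cv2.findContours(b,0,1)[0],key=cv2.contourArea));print(k)
print("knob",atz("wrist",(199.5*1.28,136*1.28),.050,T))
x=(k[0]+k[2]/2)*1.28
print("pot bottom edge->", atz("wrist",(x,(k[1]+k[3])*1.28),.038,T)+[0,.027,0])
```

```text
(175, 104, 48, 36) [ 0.4598681 -0.2773491  0.006    ]
(181, 114, 37, 40)
knob [ 0.46081355 -0.27902221  0.05      ]
pot bottom edge-> [ 0.46066895 -0.27968126  0.038     ]
```

Request:
{"method": "drive_tool", "body": {"rows": "2 1 0 0 0 0 -0.4;3 1 0 0 0 0 -0.4;4 1.3 0 0 0 0 -0.4;4 1.3 0 0 0 0 -0.4;4 1.3 0 0 0 0 -0.4;4 1.3 0 0 0 0 -0.4;4 1.3 0 0 0 0 -0.4;3 1.1 0 0 0 0 -0.4;2 1 0 0 0 0 -0.4;1.8 0 0 0 0 0 -0.4;0 0 0 0 0 0 -0.4;0 0 0 0 0 0 -0.4"}}

```text
time: 28.25
tool_pos: [0.5687, 0.0366, 0.3789]
tcp_rot: [-2.219, -2.221, 0.003]
wrist_force: [0.2, -0.7, 0.2]
opening: 0.701
```

Request:
{"method": "drive_tool", "body": {"rows": "0 0.1 3 0 0 0 -0.4;0 0 3 0 0 0 -0.4;0 0 3 0 0 0 -0.4;0 0 2 0 0 0 -0.4;0 0 1.2 0 0 0 -0.4;0 0 0.4 0 0 0 -0.4;0 0 0 0 0 0 -0.4"}}

```text
time: 28.95
tool_pos: [0.57, 0.0363, 0.2543]
tcp_rot: [-2.222, -2.221, 0.0]
wrist_force: [0.7, 0.4, 0.3]
opening: 0.698
```

Request:
{"method": "drive_tool", "body": {"rows": "0.04 -0.03 0.2 0 0 0 -0.4;0 0 0 0 0 0 0.2;0 0 0 0 0 0 0.6;0 0 0 0 0 0 0.6;0 0 0 0 0 0 0.6;0 0 0 0 0 0 0.6;0 0 -1 0 0 0 0.6;0 0 -2 0 0 0 0.6;0 0 -2 0 0 0 0.6;0 0 -2 0 0 0 0.6;0 0 0 0 0 0 0.6"}}

```text
time: 30.05
tool_pos: [0.5701, 0.0371, 0.3248]
tcp_rot: [2.219, 2.22, 0.005]
wrist_force: [0.6, 0.3, -3.5]
opening: 0.516
```

Request:
{"method": "drive_tool", "body": {"rows": "2 -0.5 0 0 0 0 0.6;3 -0.7 0 0 0 0 0.6;4 -0.7 0 0 0 0 0.6;4 -0.7 0 0 0 0 0.6;4 -0.7 0 0 0 0 0.6;4 -0.7 0 0 0 0 0.6;4 -0.7 0 0 0 0 0.6;4 -0.7 0 0 0 0 0.6;3 -0.7 0 0 0 0 0.6;1.6 -0.4 0 0 0 0 0.6;0 0 0 0 0 0 0.6;0 0 0 0 0 0 0.6"}}

```text
time: 31.25
tool_pos: [0.5046, 0.3723, 0.3216]
tcp_rot: [2.221, 2.222, -0.002]
wrist_force: [-0.1, -0.3, -2.9]
opening: 0.508
```

Request:
{"method": "drive_tool", "body": {"rows": "0.05 0 2 0 0 0 0.6;0 0 1.5 0 0 0 0.6;0 0 1 0 0 0 0.6;0 0 0.6 0 0 0 0.6;0 0 0.3 0 0 0 0.6;0 0 0.1 0 0 0 0.6;0 0 0 0 0 0 0.6;0 0 0 0 0 0 0.6"}}

```text
time: 32.05
tool_pos: [0.5046, 0.3737, 0.2677]
tcp_rot: [2.221, 2.222, 0.001]
wrist_force: [-0.1, 0.2, -2.8]
opening: 0.508
```

Request:
{"method": "drive_tool", "body": {"rows": "-0.06 0 0.2 0 0 0 0.6;0 0 0.1 0 0 0 0.6;0 0 0 0 0 0 0.6;0 0 0 0 0 0 0.6"}}

```text
time: 32.45
tool_pos: [0.5045, 0.373, 0.2647]
tcp_rot: [2.221, 2.222, 0.001]
wrist_force: [-1.6, -1.1, 5.1]
opening: 0.509
```

Request:
{"method": "drive_tool", "body": {"rows": "0 0 0 0 0 0 0;0 0 0 0 0 0 -0.4;0 0 0 0 0 0 -0.4;0 0 -2 0 0 0 -0.4;0 0 -3 0 0 0 -0.4;0 0 -3 0 0 0 -0.4;0 0 -3 0 0 0 -0.4;-2.4 0.2 0 0 0 0 -0.4;-4 0.2 0 0 0 0 -0.4;-4 0.2 0 0 0 0 -0.4;-4 0.2 0 0 0 0 -0.4;-4 0.2 0 0 0 0 -0.4"}}

```text
time: 33.65
tool_pos: [0.5144, 0.1875, 0.3742]
tcp_rot: [2.221, 2.222, 0.0]
wrist_force: [1.4, 0.2, 0.0]
opening: 0.702
```

Request:
{"method": "drive_tool", "body": {"rows": "-4 0.2 0 0 0 0 -0.4;-4 0.2 0 0 0 0 -0.4;-4 0.1 0 0 0 0 -0.4;-4 0 0 0 0 0 -0.4;-4 0 0 0 0 0 -0.4;-3 0 0 0 0 0 -0.4;-1 0 0 0 0 0 -0.4;0 0 0 0 0 0 -0.4;0 0 0 0 0 0 -0.4"}}

```text
time: 34.55
tool_pos: [0.5196, -0.0501, 0.3742]
tcp_rot: [-2.221, -2.222, -0.0]
wrist_force: [0.3, 0.1, 0.3]
opening: 0.699
```

Now grip red and lift it (target z .252).

Request:
{"method": "drive_tool", "body": {"rows": "-0.1 0 3 0 0 0 -0.4;0 0 3 0 0 0 -0.4;0 0 3 0 0 0 -0.4;0 0 2 0 0 0 -0.4;0 0 0.8 0 0 0 -0.4;0 0 0.4 0 0 0 -0.4;0 0 0 0 0 0 -0.4;0 0 0 0 0 0 -0.4"}}

```text
time: 35.35
tool_pos: [0.5199, -0.0518, 0.2532]
tcp_rot: [2.22, 2.221, 0.001]
wrist_force: [-0.2, -1.2, 0.4]
opening: 0.702
```

Request:
{"method": "drive_tool", "body": {"rows": "0.06 -0.05 0.1 0 0 0 -0.4;0 0 0 0 0 0 0.2;0 0 0 0 0 0 0.6;0 0 0 0 0 0 0.6;0 0 0 0 0 0 0.6;0 0 0 0 0 0 0.6;0 0 -1 0 0 0 0.6;0 0 -2 0 0 0 0.6;0 0 -2 0 0 0 0.6;0 0 -2 0 0 0 0.6;0 0 0 0 0 0 0.6"}}

```text
time: 36.45
tool_pos: [0.5196, -0.0514, 0.3237]
tcp_rot: [2.219, 2.219, 0.004]
wrist_force: [0.0, -0.1, -2.5]
opening: 0.512
```

Request:
{"method": "drive_tool", "body": {"rows": "2 -0.8 0 0 0 0 0.6;3 -0.8 0 0 0 0 0.6;4 -1 0 0 0 0 0.6;4 -1 0 0 0 0 0.6;4 -1 0 0 0 0 0.6;4 -1 0 0 0 0 0.6;4 -0.8 0 0 0 0 0.6;4 -0.4 0 0 0 0 0.6;4 -0.3 0 0 0 0 0.6;3 0 0 0 0 0 0.6;2 0 0 0 0 0 0.6;0 0 0 0 0 0 0.6"}}

```text
time: 37.65
tool_pos: [0.4475, 0.3304, 0.3202]
tcp_rot: [-2.218, -2.224, 0.001]
wrist_force: [0.3, 0.9, -2.6]
opening: 0.512
```

Request:
{"method": "drive_tool", "body": {"rows": "0 0 2 0 0 0 0.6;0 0 1.5 0 0 0 0.6;0 0 1 0 0 0 0.6;0 0 0.6 0 0 0 0.6;0 0 0.2 0 0 0 0.6;0 0 0 0 0 0 0.6;0 0 0 0 0 0 0.6"}}

```text
time: 38.35
tool_pos: [0.4482, 0.3286, 0.2688]
tcp_rot: [2.221, 2.222, 0.001]
wrist_force: [-0.7, 0.7, -2.7]
opening: 0.513
```

Request:
{"method": "drive_tool", "body": {"rows": "0 0.05 0.3 0 0 0 0.6;0 0 0.1 0 0 0 0.6;0 0 0 0 0 0 0.6;0 0 0 0 0 0 0.6"}}

```text
time: 38.75
tool_pos: [0.4485, 0.3286, 0.2643]
tcp_rot: [2.221, 2.222, 0.0]
wrist_force: [1.0, 0.4, -2.1]
opening: 0.51
```

Request:
{"method": "drive_tool", "body": {"rows": "0 0 0.1 0 0 0 0.6;0 0 0 0 0 0 0.6"}}

```text
time: 38.95
tool_pos: [0.4486, 0.3287, 0.2634]
tcp_rot: [2.221, 2.222, 0.0]
wrist_force: [-0.8, 0.2, 0.0]
opening: 0.511
```

Request:
{"method": "drive_tool", "body": {"rows": "0 0 0.05 0 0 0 0;0 0 0 0 0 0 -0.4;0 0 0 0 0 0 -0.4;0 0 -2 0 0 0 -0.4;0 0 -3 0 0 0 -0.4;0 0 -3 0 0 0 -0.4;0 0 -3 0 0 0 -0.4;-2 1 0 0 0 0 -0.4;-4 1.8 0 0 0 0 -0.4;-4 1.8 0 0 0 0 -0.4;-4 1.8 0 0 0 0 -0.4;-4 1.8 0 0 0 0 -0.4"}}

```text
time: 40.15
tool_pos: [0.531, 0.147, 0.3728]
tcp_rot: [2.221, 2.222, 0.001]
wrist_force: [0.8, 0.8, -0.2]
opening: 0.697
```

Request:
{"method": "drive_tool", "body": {"rows": "-4 1.8 0 0 0 0 -0.4;-4 1.8 0 0 0 0 -0.4;-4 1.8 0 0 0 0 -0.4;-4 1.8 0 0 0 0 -0.4;-3 1.8 0 0 0 0 -0.4;-1 0 0 0 0 0 -0.4;0 0 0 0 0 0 -0.4;0 0 0 0 0 0 -0.4"}}

```text
time: 40.95
tool_pos: [0.6202, -0.0505, 0.3726]
tcp_rot: [-2.22, -2.222, 0.0]
wrist_force: [0.6, 0.8, -0.2]
opening: 0.7
```

Request:
{"method": "drive_tool", "body": {"rows": "-0.1 0 3 0 0 0 -0.4;0 0 3 0 0 0 -0.4;0 0 3 0 0 0 -0.4;0 0 2 0 0 0 -0.4;0 0 0.8 0 0 0 -0.4;0 0 0.4 0 0 0 -0.4;0 0 0 0 0 0 -0.4;0 0 0 0 0 0 -0.4"}}

```text
time: 41.75
tool_pos: [0.6209, -0.0521, 0.2519]
tcp_rot: [2.22, 2.221, 0.002]
wrist_force: [0.1, -0.9, -0.4]
opening: 0.698
```

Request:
{"method": "drive_tool", "body": {"rows": "0.08 0 0.1 0 0 0 -0.4;0 0 0 0 0 0 0.2;0 0 0 0 0 0 0.6;0 0 0 0 0 0 0.6;0 0 0 0 0 0 0.6;0 0 0 0 0 0 0.6;0 0 -1 0 0 0 0.6;0 0 -2 0 0 0 0.6;0 0 -2 0 0 0 0.6;0 0 -2 0 0 0 0.6;0 0 0 0 0 0 0.6"}}

```text
time: 42.85
tool_pos: [0.6211, -0.0516, 0.3226]
tcp_rot: [2.219, 2.219, 0.004]
wrist_force: [0.2, -0.7, -1.9]
opening: 0.509
```

Request:
{"method": "drive_tool", "body": {"rows": "2 -1 0 0 0 0 0.6;3 -1.6 0 0 0 0 0.6;4 -2 0 0 0 0 0.6;4 -2 0 0 0 0 0.6;4 -2 0 0 0 0 0.6;4 -2 0 0 0 0 0.6;4 -1.6 0 0 0 0 0.6;3 -1 0 0 0 0 0.6;2 -0.7 0 0 0 0 0.6;0.9 -0.2 0 0 0 0 0.6;0 0 0 0 0 0 0.6;0 0 0 0 0 0 0.6"}}

```text
time: 44.05
tool_pos: [0.4798, 0.2567, 0.3194]
tcp_rot: [-2.221, -2.221, 0.001]
wrist_force: [-0.6, -1.2, -1.8]
opening: 0.515
```

Request:
{"method": "drive_tool", "body": {"rows": "0 0 2 0 0 0 0.6;0 0 1.5 0 0 0 0.6;0 0 1 0 0 0 0.6;0 0 0.6 0 0 0 0.6;0 0 0 0 0 0 0.6;0 0 0 0 0 0 0.6"}}

```text
time: 44.65
tool_pos: [0.4798, 0.2573, 0.2692]
tcp_rot: [2.221, 2.221, 0.001]
wrist_force: [0.4, -0.1, -2.8]
opening: 0.511
```

Request:
{"method": "drive_tool", "body": {"rows": "0.05 -0.07 0.4 0 0 0 0.6;0 0 0.15 0 0 0 0.6;0 0 0 0 0 0 0.6;0 0 0 0 0 0 0.6"}}

```text
time: 45.05
tool_pos: [0.4788, 0.258, 0.2633]
tcp_rot: [2.221, 2.222, 0.0]
wrist_force: [-0.1, -0.4, -1.9]
opening: 0.509
```

Request:
{"method": "drive_tool", "body": {"rows": "0 0 0.1 0 0 0 0.6;0 0 0 0 0 0 0.6"}}

```text
time: 45.25
tool_pos: [0.4788, 0.2579, 0.2622]
tcp_rot: [-2.221, -2.222, 0.0]
wrist_force: [-0.4, 0.7, -2.4]
opening: 0.51
```

Request:
{"method": "drive_tool", "body": {"rows": "0 0 0.1 0 0 0 0.6;0 0 0 0 0 0 0.6"}}

```text
time: 45.45
tool_pos: [0.4789, 0.258, 0.2618]
tcp_rot: [2.221, 2.222, 0.0]
wrist_force: [-2.5, -1.1, 6.2]
opening: 0.511
```

Contact. I'll release, go up, and look from above the board's far side.

Request:
{"method": "drive_tool", "body": {"rows": "0 0 0 0 0 0 0;0 0 0 0 0 0 -0.4;0 0 0 0 0 0 -0.4;0 0 -2 0 0 0 -0.4;0 0 -4 0 0 0 -0.4;0 0 -4 0 0 0 -0.4;0 0 -4 0 0 0 -0.4;-2 1 -2 0 0 0 -0.4;-3 1 0 0 0 0 -0.4;-2 0 0 0 0 0 -0.4;0 0 0 0 0 0 -0.4;0 0 0 0 0 0 -0.4"}}

```text
time: 46.65
tool_pos: [0.4989, 0.188, 0.4212]
tcp_rot: [-2.222, -2.221, -0.0]
wrist_force: [-0.1, 1.6, 0.5]
opening: 0.702
```

Run:
```python
from h import *
T=tcp();print(T[:3,3]);np.save("T8.npy",T)
a,s,d=[cv2.cvtColor(robot.capture(n),cv2.COLOR_RGB2BGR) for n in("wrist","scene","side")]
cv2.imwrite("pics/s8.png",s);cv2.imwrite("pics/d8.png",d)
r=lambda i:cv2.resize(i,(400,300),interpolation=cv2.INTER_CUBIC)
cv2.imwrite("pics/f8.png",np.vstack([np.hstack([r(a),r(s)]),np.hstack([r(s[115:205,280:400]),r(d[190:310,155:315])])]))
```

```text
[0.49889798 0.18800388 0.42124539]
```

View pics/f8.png

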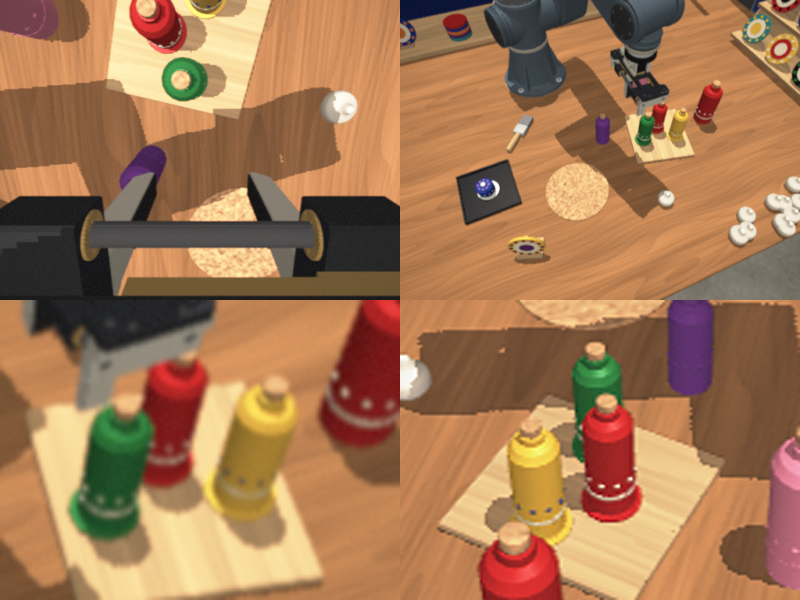

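All four pieces look upright. For centring, I'll register the final fixed-camera images against the starting ones.

Run:
```python
import cv2,numpy as np
for f0,f1,B in(("b","d8",{"yel":(194,236,224,275),"red":(225,227,254,280),"green":(222,206,247,230)}),("a","s8",{"green":(302,145,328,184),"yel":(345,140,370,180),"red":(330,145,342,158)})):
    A,D=[cv2.imread(f"pics/{f}.png") for f in(f0,f1)]
    for n,(x0,y0,x1,y1) in B.items():
        t=A[y0:y1,x0:x1];s=D[y0-6:y1+6,x0-6:x1+6]
        k=6;R=cv2.matchTemplate(cv2.resize(s,None,fx=k,fy=k,interpolation=2),cv2.resize(t,None,fx=k,fy=k,interpolation=2),5)
        _,v,_,p=cv2.minMaxLoc(R);print(f0,n,round(v,3),"shift px",np.round(np.array(p)/k-6,2))
```

```text
b yel 0.735 shift px [0. 0.]
b red 0.909 shift px [-0.17  0.  ]
b green 0.795 shift px [0.   0.17]
a green 0.871 shift px [ 0.   -0.17]
a yel 0.993 shift px [-0.17  0.  ]
a red 0.998 shift px [0.17 0.17]
```

```bash
python3 -c "
from rig import robot
print(robot.observe()['time'],robot.close_job())"
```

```text
the job is handed in; nothing more can be done
46.8 None
```

I moved the green, red and yellow bottles to the cork mat and set the blue pot on the white disc in the tray. Then I put yellow, red and green back on their own coasters and handed the job in at 46.8 s, with the gripper open and clear of everything.

**Bottles:** in the last pictures all three stand upright. Matched against the starting pictures, each is within about 0.2 px (roughly 0.5 mm) of where it began. Some of those matches were only moderate (0.74 to 0.91), because the lighting and shadows had changed.

**Pot:** it stands upright on the disc, about 2 mm off centre by the wrist camera. I last measured that just after placing it; the final overview still shows it on the disc.

**Bystanders:** the painted plate, the large red bottle and the pink and purple ones were left alone and look unmoved.

**Disagreements:** the cameras differed by 2 to 5 mm in places. For the bottles I therefore returned to the poses recorded at pick-up, with x taken from or nudged toward the coaster measurements (at most about 1.5 mm). No check failed.

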